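# Squeeze-clamp a glued pot stand

### The arm

A 7-joint arm with a two-finger parallel gripper is mounted at the origin on a cart in front of the work surface, level with it; the furniture and walls round the work are solid. World frame = base frame: x ahead of the robot, y to its left, z up, the work surface at z = 0. Lengths are in m, angles in rad, forces in N, time in s.
With the tool pointing down it reaches from about 0.4 to 0.875 m from the base axis. Payload 6.5 kg.
Tool frame: the origin (TCP) lies at the very end of the fingers, on their centre line; the grasp point (between the pads) lies 19 mm behind it (manip.pinch_z is the distance from the TCP to the grasp point, in m); z points along the fingers, y is the line along which they close (so a half turn about z gives the same grasp; the last joint's range is limited). The gripper opens to 88 mm and grips with 3 to 60 N. Pads are 18 mm wide; open, the fingers measure 123 mm over their backs; the gripper's body (75 mm by 187 mm) begins 45 mm behind the grasp point.
Start: joints at [-1.241, 0.536, -0.004, 1.538, 0.003, 1.067, -0.071], TCP at [0.251, 0.6, 0.239] pointing down, gripper open.
Joint ranges: [-2.7, 2.7], [-0.37, 2.16], [-1.27, 1.26], [0.24, 2.4], [-1.31, 4.45], [0.19, 1.91], [-2.76, 2.76]. Speed limits (rad/s): [2.39, 2.39, 3.14, 3.14, 3.14, 3.14, 3.14].

### API

Orientations are given as a rotation vector (axis times angle).
In Python, from rig import manip gives the robot as it stands.
- The arm moves only by the tool arm_command, never from a script. Its argument "plan" is a list of rows, each a list of 6 numbers: the shift along the tool's x, y, z in cm, then the turn, a rotation vector about the tool's x, y, z in degrees. A call has 1 to 8 rows; each row is the pose to reach, as a shift and turn from the pose commanded when the call began, along the tool's axes at that moment; what a row does not reach only later rows make up. A row lasts 1/12 s, in which the tool goes at most 41.7 mm and 7.16 degrees, less where a joint would pass 70% of its speed; a pose out of reach is approached as far as the arm can. A call with a gripper value outside its range is refused whole. "hand" is the gripper's target within -1 to 1 (shut at 1, half-way at 0, fully open at -1), set as the call begins (left out, the last holds). The fingers move at their own pace and stop on an object; "newtons" is the grip in N (left out, the last holds). Time passes only in rows, so rows that repeat a pose let the fingers close. It gives the time, the measured TCP pose, the force, the opening and the grip force at its end, in the units of the state.
- manip.get_obs(): the state, without advancing time (a new reading comes with each control period).
- manip.snapshot(name): name is "scene" or "side" or "wrist"; returns the picture (480x640x3 uint8, red, green, blue); there is no depth.
- manip.calibration(name): a dict with "K" (3x3 intrinsics, pixels), "k1" (the pictures are not rectified: a ray, as slopes to the right and down, at radius r is drawn at 1 + k1 r^2 times it, then the intrinsics apply), "rvec" (rotation vector, rad) and "tvec" (3), from world to camera coordinates, as OpenCV has them. Camera axes: x right, y down, z forward; pixel columns grow to the right and rows downward; lengths in m; the calibration is good to about 2 mm. A picture is of the moment at which its call begins: read the wrist's pose just before it. calibration takes no time and is no camera call; for the wrist camera it gives the pose at the moment of the call.
- manip.hand_in(): hands the job in; it is judged then, once.
Trained networks look in the newest picture that a camera, given by its name, has taken for a name from the list of things; names that differ only in an ending like _2 or _b are one class to them, and where a whole thing is asked for, a point or a joint stands for the part that bears it (a point fixed in the world has none). Each returns a list of dicts, best first, with "p" (0 to 1); they miss things now and then, are a little off and sometimes report something else, mostly with a low value. They report only what shows in the picture. A call takes as long as a camera call. They do not tell look-alikes from the thing itself.
- manip.outline_of(target, camera): "mask" (480x640 bool, what is visible of it) and "at" ([column, row] in pixels, amid what is visible of it).
The state is a dict: "t": time; "joint_pos": joint angles; "qvel": joint speeds; "joint_torque": joint torques, N m; "eef_pos": TCP position; "ee_rot": TCP orientation; "wrist_force": force on the tool from outside, world axes, zero at the start; "torque": the same for the moment, N m; "finger_gap": finger opening in m; "grasp_force": force on a finger pad.
Only numpy, scipy, OpenCV 4.12 (cv2) and the standard library are available. Lean on these libraries where they do the work, as an engineer would, in place of code of your own. Each camera call takes 0.05 s, during which the arm holds its last target. There are 200 camera calls.

### The job

The split wooden pot stand has just been glued and lies in the ratchet clamp, with a mug standing on it as a weight. First lift the mug off and set it down upright on the bare worktop, then pump the clamp's two red squeeze grips until the stand is held between both jaws with the pointer of the pressure scale in the green field, never in the red; leave the jaw and its rod alone except through the grips, and do not disturb the things standing around. Finish still holding the grips squeezed: do not let go at the end.

Things in the scene. Friction and masses are not known exactly. Their poses are not given: they have to be found in the camera images.
- clamp: Ratchet bar clamp on a light wooden board 380 x 110 x 12 mm fixed to the worktop. Origin: centre of the board's underside; x along the push rod from the squeeze grips (x = -80 mm, on a grey housing 62 mm high) to the grey fixed jaw, z up. The stand slides on the board. The worktop for 200 mm beyond the fixed-jaw end of the board is bare: room for the mug.
- grip_mid (a point): Point midway between the two red grips, 93 mm above the worktop; axes as the clamp's. Grips: upright plates 34 mm long (x), z = 66 to 116 mm, one each at +y and -y of a fixed black core; pinch them together along y from above. Outer faces 62 mm apart when free, 42 mm fully squeezed. Sprung: 4 N a side, 11 to 15 N a side while driving the jaw, more if hurried; they spring out when let go.
- grip_l (a joint): How far each grip (they are linked and move equally) is pressed in, m: 0 free, 0.010 fully. Squeezing drives the jaw forward one for one by a pawl on the rod's teeth (pitch 4 mm) after up to 4 mm of idle travel; a full stroke gives 6 to 10 mm, mostly 8. When the grips spring fully out the pawl ratchets back and the jaw stays. The jaw cannot be wound back.
- grip_r (a joint): The other squeeze grip (-y side), m; always equal to grip_l.
- jaw (a joint): Travel of the push rod and moving jaw block along the clamp's +x, m; starts between 0 and 0.014, more is nearer to the stand. Held by 13 N of friction.
- pad (a joint): Pressure scale: how far the sprung pad on the jaw's front is pushed back, m: 0 untouched, 0.020 at its stop; 500 N/m. A black pointer shows it on top of the jaw block: white to 0.005, green 0.005 to 0.013, white to 0.016, red beyond. While the pad only pushes the loose stand along the board it reads up to 0.004.
- pad_face (a point): Centre of the pad's front face (42 x 34 mm), which meets the stand; axes as the clamp's. Moves with the jaw and the pad.
- fixed_face (a point): Centre of the fixed jaw's rubber face, towards the stand; axes as the clamp's. 4 to 12 mm short of it lies the stand at the start.
- stand_mid (a point): Centre of the pot stand, a loose brown wooden block 100 x 100 x 40 mm (z up) with a pale glue line across its middle; it lies on the clamp's board between the jaws. About 0.2 kg.
- mug_mid (a point): Centre of the cup of the mug, on its axis 45.5 mm above the underside. White mug with grey dots, cup 80 mm wide, 91 mm high, open on top, wall about 5 mm (up to 13 mm in the contact model), 0.2 to 0.4 kg. Handle along its -y axis, z up. It starts upright on the stand, handle roughly towards the grips, over the moving jaw.
- mug_handle (a point): Middle of the mug's handle, same axes, 59 mm from the cup's axis along -y, 45.5 mm above the underside. The handle stands out 34 mm from the cup, reaches from 30 mm below to 35 mm above this point and is 30 mm wide along x in the contact model; pinched from above across x it needs a firm grip (the cup sags). The mug is held more steadily by its wall, one finger inside the rim.
- onion: Onion, 79 mm wide, loose bystander on the worktop to the right. Origin at its underside.
- tin: Food tin, 75 mm wide, 58 mm high, loose bystander at the back left. Origin at its underside.
- tape: Roll of pale tape lying flat, 96 mm wide, 25 mm high, loose bystander on the right. Origin at its underside.
- spice_jar: Spice jar with a red cap, 45 mm wide, 106 mm high, loose bystander at the back right. Origin at its underside.
- fixed_jaw: The grey fixed jaw at the board's +x end: x = 168 to 188 mm, top 58 mm above the worktop; origin and axes as the clamp's.
- mug: The same mug; origin on its underside, 17 mm from the cup's axis towards the handle.
There are look-alikes about, which are no part of the job. There is more than one size of the mug; the job needs the smaller.

How it is judged:
On the way, in this order (a step that is already met when the one before it is completed fails the run):
1. the mug stands upright on the bare worktop, let go, before the clamp grips (height (world z) of mug between -0.006 and 0.006 m and angle between mug's own z axis and vertical below 0.1 rad and contact force between the fingers and mug below 0.2 N and linear speed of mug below 0.03 m/s and value of joint pad below 0.002 m), for 0.2 s.
2. the pumped jaw has moved up and its pad presses on the stand (contact force between pad and stand above 0.5 N and value of joint pad above 0.001 m), for 0.05 s.
At the end, for the whole second after the job is handed in: Stand flat and held by both jaws (pad 1.5 N, fixed jaw 1 N or more), pad pushed in 5 to 13 mm (green); the fingers hold the grips squeezed, 2.5 mm or more each, pressing on them with 1 N or more; the mug stands upright (0.1 rad), still and let go on the bare worktop (value of joint pad between 0.005 and 0.013 m and contact force between pad and stand above 1.5 N and contact force between fixed_jaw and stand above 1 N and angle between stand_mid's own z axis and vertical below 0.06 rad and value of joint grip_l above 0.0025 m and (contact force between the fingers and grip_l above 1 N or contact force between the fingers and grip_r above 1 N) and height (world z) of mug between -0.006 and 0.006 m and angle between mug's own z axis and vertical below 0.1 rad and contact force between the fingers and mug below 0.2 N and linear speed of mug below 0.03 m/s); the arm keeps its last pose, push and grip.
It fails at once if the pressure pointer enters the red field (pad pushed in more than 16 mm) (value of joint pad above 0.016 m).
It fails at once if the robot pushes the jaw, its pad or the rod directly (over 2 N) (contact force between any of the fingers, the arm and jaw above 2 N).
It fails at once if the mug is tipped over (angle between mug's own z axis and vertical above 0.8 rad).
It fails at once if a bystander is moved by more than 30 mm (distance of any of onion, tin, tape, spice_jar from where it was at the start of the episode above 0.03 m).
It also fails if it takes over 66 s, if anything falls off the work surface, if the arm or the gripper's body presses on something with over 40 N, if the wrist force passes 120 N, or if a joint passes its speed limit or range.

## Working session

There is one attempt and no reset: what is moved stays moved. The work goes in short steps, Python scripts to look and compute and a tool call to move; the robot and the scene stay as the last step left them, time stands still between calls to the robot, and variables do not carry over. Pictures are saved under pics/ and viewed, at most 10 in all, crops included, and the job is handed in when it is done.

Besides the shell and the picture viewer there is one more tool, called after "Request:" as name(argument=value, ...), one argument or row to a line, values as JSON. arm_command: Moves the arm, as the interface text tells. Its arguments: {"type":"object","properties":{"plan":{"type":"array"},"hand":{"type":"number"},"newtons":{"type":"number"}},"required":["plan"]}

```bash
mkdir -p pics; cat > h.py <<'E'
import numpy as np, cv2
from rig import manip
def snap(n,f):
    im=manip.snapshot(n); cv2.imwrite(f'pics/{f}.png',im[:,:,::-1]); return im
def cam(n):
    c=manip.calibration(n); R=cv2.Rodrigues(np.array(c['rvec'],float))[0]; return np.array(c['K'],float),float(c['k1']),R,np.array(c['tvec'],float).ravel()
def proj(n,P,c=None):
    K,k,R,t=c or cam(n); p=np.atleast_2d(P)@R.T+t; s=p[:,:2]/p[:,2:]; s=s*(1+k*(s**2).sum(1,keepdims=True)); return s*[K[0,0],K[1,1]]+[K[0,2],K[1,2]]
def ray(n,uv,c=None):
    K,k,R,t=c or cam(n); d=(np.array(uv,float)-[K[0,2],K[1,2]])/[K[0,0],K[1,1]]; s=d.copy()
    for _ in range(20): s=d/(1+k*(s@s))
    return -R.T@t, R.T@np.append(s,1)
def atz(n,uv,z,c=None):
    o,d=ray(n,uv,c); return o+d*(z-o[2])/d[2]
E
cat > a.py <<'E'
from h import *
for n in ['scene','side']:
    snap(n,n+'0')
    for t in ['mug','clamp','stand_mid','grip_l','grip_r','jaw','fixed_jaw','tin','onion','tape','spice_jar']:
        print(n,t,[(round(o['p'],2),np.round(o['at']).tolist(),int(o['mask'].sum()),np.round(atz(n,o['at'],0.045),3)[:2].tolist()) for o in manip.outline_of(t,n)][:4])
print(manip.get_obs())
E
python3 a.py
```

```text
scene mug [(0.83, [281.0, 220.0], 1037, [0.532, 0.095]), (0.68, [229.0, 169.0], 1629, [0.493, 0.406]), (0.44, [288.0, 254.0], 101, [0.48, -0.043])]
scene clamp [(0.68, [298.0, 284.0], 3140, [0.452, -0.155]), (0.19, [288.0, 251.0], 116, [0.485, -0.031])]
scene stand_mid [(0.56, [279.0, 245.0], 654, [0.475, 0.004])]
scene grip_l [(0.61, [291.0, 273.0], 111, [0.453, -0.112])]
scene grip_r [(0.61, [291.0, 273.0], 111, [0.453, -0.112])]
scene jaw [(0.81, [294.0, 260.0], 408, [0.484, -0.073])]
scene fixed_jaw []
scene tin [(0.98, [280.0, 162.0], 479, [0.664, 0.355])]
scene onion []
scene tape []
scene spice_jar [(0.33, [281.0, 221.0], 1020, [0.529, 0.092])]
side mug [(0.8, [212.0, 188.0], 1613, [0.498, 0.432]), (0.56, [273.0, 222.0], 1024, [0.548, 0.114])]
side clamp [(0.62, [300.0, 281.0], 2984, [0.452, -0.161])]
side stand_mid [(0.76, [266.0, 250.0], 524, [0.454, 0.011])]
side grip_l [(0.48, [294.0, 262.0], 157, [0.484, -0.087]), (0.45, [309.0, 259.0], 134, [0.527, -0.101])]
side grip_r [(0.48, [294.0, 262.0], 157, [0.484, -0.087]), (0.45, [309.0, 259.0], 134, [0.527, -0.101])]
side jaw 
[... 293 characters left out ...]
6])]
{'t': 1.2, 'joint_pos': array([-1.24122897,  0.53640107, -0.00439947,  1.53787972,  0.00258953,
        1.06727949, -0.07120033]), 'qvel': array([ 0.00137833,  0.00104228,  0.0006632 , -0.00047186, -0.00069102,
       -0.00087107,  0.00035984]), 'joint_torque': array([-3.05405147e-04, -5.70885944e+01,  9.89945792e-01, -2.51920384e+01,
       -5.62924636e-02,  1.09995104e-02,  3.12303075e-05]), 'eef_pos': array([0.25058539, 0.59976638, 0.23872312]), 'ee_rot': array([6.17568612e-01, 3.08026937e+00, 5.53092330e-05]), 'wrist_force': array([ 0.67077613, -0.63069707, -0.21597097]), 'torque': array([-0.04449545,  0.027578  ,  0.0488214 ]), 'grasp_force': 0.0, 'finger_gap': 0.08856965211775637}
```

```bash
python3 - <<'E'
import cv2
a=cv2.imread('pics/scene0.png')[120:345,170:470]
b=cv2.imread('pics/side0.png')[120:345,170:470]
cv2.imwrite('pics/v1.png',cv2.resize(a,(800,600),interpolation=cv2.INTER_CUBIC))
cv2.imwrite('pics/v2.png',cv2.resize(b,(800,600),interpolation=cv2.INTER_CUBIC))
E
```

```text
(no output)
```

View pics/v1.png

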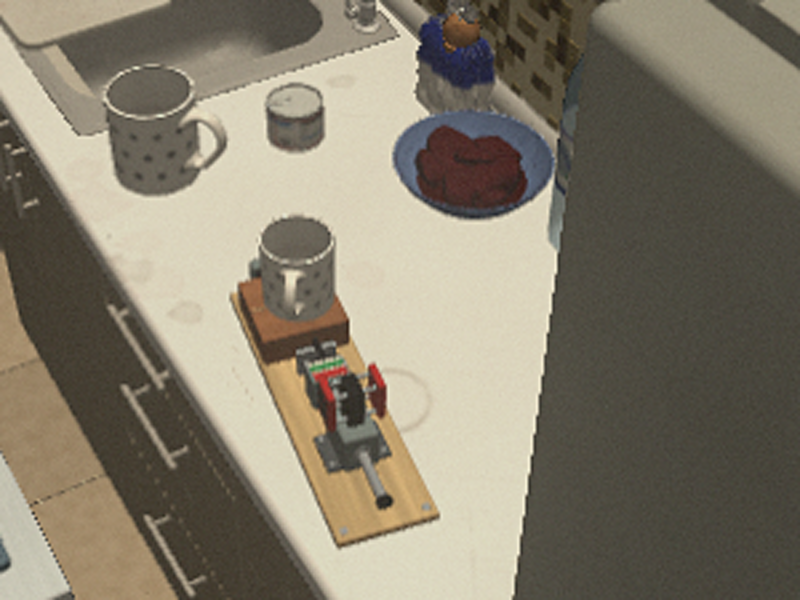

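View pics/v2.png

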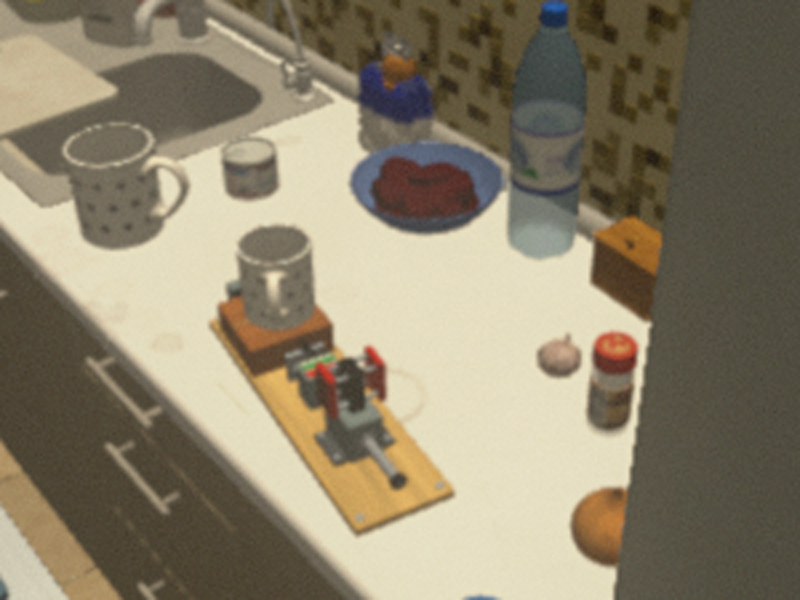

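The larger mug is at scene (229,169), free-standing at the back left. The smaller one, at scene (281,220), stands on the brown stand with its handle over the jaw, so the smaller one is the one meant. The view also shows the tin (281,162), the grips (291,268) and the board running from (257,231) to (315,320).

```bash
cat >> h.py <<'E'
from scipy.optimize import least_squares
from scipy.spatial.transform import Rotation as Rn
def totool(p,yaw=None):
    o=manip.get_obs(); R=Rn.from_rotvec(o['ee_rot']); return R.inv().apply(np.array(p)-o['eef_pos'])*100
E
python3 - <<'E'
from h import *
C={n:cam(n) for n in('scene','side')}
obs=[('scene',(-.19,.055),(296.8,322.5)),('scene',(-.19,-.055),(334.3,312)),('scene',(.19,.055),(257,231.4)),
('side',(-.19,.055),(304.3,317.5)),('side',(-.19,-.055),(339.9,303)),('side',(.19,.055),(249.1,241.1))]
for n,l,uv in obs: print(n,l,np.round(atz(n,uv,.012,C[n]),3))
def T(q,l): c,s=np.cos(q[2]),np.sin(q[2]); return np.array([q[0]+c*l[0]-s*l[1],q[1]+s*l[0]+c*l[1]])
f=lambda q:np.concatenate([proj(n,[*T(q,l),.012],C[n])[0]-uv for n,l,uv in obs])
r=least_squares(f,[.46,-.03,1.5]); print(r.x,np.round(r.fun,1)); q=r.x
for l in [(-.08,0),(.168,0),(.1,0),(.3,0)]: print(l,T(q,l))
# mug via outline, rim ellipse
ms=[]
for n in C:
    o=manip.outline_of('mug',n)
    for k in o[:2]:
        ys,xs=np.where(k['mask']); print(n,k['at'],xs.min(),xs.max(),ys.min(),ys.max())
for n in C: print(n,'C',-C[n][2].T@C[n][3],C[n][0][0,0])
# wrist camera in tool frame
K,k,R,t=cam('wrist'); o=manip.get_obs(); Rt=Rn.from_rotvec(o['ee_rot'])
print('wrist',K[0,0],Rt.inv().apply(-R.T@t-o['eef_pos']),np.round(Rt.inv().as_matrix()@R.T,2)); print(np.round(Rt.as_matrix(),3))
E
```

```text
scene (-0.19, 0.055) [ 0.397 -0.246  0.012]
scene (-0.19, -0.055) [ 0.501 -0.265  0.012]
scene (0.19, 0.055) [0.457 0.117 0.012]
side (-0.19, 0.055) [ 0.4   -0.246  0.012]
side (-0.19, -0.055) [ 0.502 -0.263  0.012]
side (0.19, 0.055) [0.458 0.118 0.012]
[ 0.48180578 -0.06987805  1.40059693] [-0.1  0.8  1.2 -0.1 -0.6 -2.2 -0.9  1.3  1.3  0.4 -0.8 -1.5]
(-0.08, 0) [ 0.46825547 -0.14872213]
(0.168, 0) [0.51026143 0.09569452]
(0.1, 0) [0.49874367 0.02867705]
(0.3, 0) [0.53261945 0.22578725]
scene [281.4, 219.7] 267 295 201 241
scene [228.7, 169.4] 208 254 144 193
side [212.2, 188.0] 193 240 166 213
side [273.4, 222.3] 258 287 204 243
scene C [-0.00652771 -0.99801488  1.16544436] 539.6108277488604
side C [-0.03939686 -0.89346758  0.84620868] 448.88886894423393
wrist 345.3763297067548 [ 0.06818769 -0.00047622 -0.14677705] [[-0.   -0.96 -0.27]
 [ 1.   -0.   -0.  ]
 [ 0.   -0.27  0.96]]
[[-0.923  0.386  0.   ]
 [ 0.386  0.923  0.   ]
 [-0.     0.    -1.   ]]
```

Request:
arm_command(
  plan=[
    [-3, -3, -3, 0, 0, 0],
    [-6, -6, -6, 0, 0, 0],
    [-10, -10, -6, 0, 0, 0],
    [-13, -13, -6, 0, 0, 0],
    [-16, -16, -6, 0, 0, 0],
    [-19, -19, -6, 0, 0, 0],
    [-22, -22, -6, 0, 0, -6],
    [-25, -25, -6, 0, 0, -13],
  ],
  hand=-0.1,
  newtons=25,
)

```text
t: 1.97
eef_pos: [0.3706, 0.3071, 0.299]
ee_rot: [0.275, 3.129, 0.0]
wrist_force: [0.8, 0.3, 0.5]
finger_gap: 0.0485
grasp_force: 0.0
```

Request:
arm_command(
  plan=[
    [-2.5, -3.5, 0, 0, 0, 0],
    [-5, -7, 0, 0, 0, 0],
    [-7.5, -11, 0, 0, 0, 0],
    [-10, -15, 0, 0, 0, 0],
    [-12.5, -19, 0, 0, 0, 0],
    [-15, -22.5, 0, 0, 0, 0],
    [-17, -25, 0, 0, 0, 0],
    [-17.5, -26, 0, 0, 0, 0],
  ],
)

```text
t: 2.63
eef_pos: [0.4973, 0.0174, 0.2992]
ee_rot: [0.289, 3.126, -0.002]
wrist_force: [1.1, -0.1, 0.3]
finger_gap: 0.0485
grasp_force: 0.0
```

```bash
python3 - <<'E'
from h import *
print(manip.get_obs()['eef_pos'],manip.get_obs()['qvel'].max())
c=cam('wrist');im=snap('wrist','w1')
np.save('c1.npy',np.array([c],dtype=object),allow_pickle=True)
for t in ['mug','stand_mid','jaw','grip_l','fixed_jaw','clamp']:
    for o in manip.outline_of(t,'wrist')[:3]:
        ys,xs=np.where(o['mask']);print(t,round(o['p'],2),np.round(o['at']),xs.min(),xs.max(),ys.min(),ys.max())
q=[.4818,-.0699,1.4006]
cs,sn=np.cos(q[2]),np.sin(q[2])
L=[(-.19,.055,.012),(-.19,-.055,.012),(.19,.055,.012),(.19,-.055,.012),(.11,0,.143)]
for l in L: print(l,np.round(proj('wrist',[q[0]+cs*l[0]-sn*l[1],q[1]+sn*l[0]+cs*l[1],l[2]],c)))
cv2.imwrite('pics/v3.png',im[:,:,::-1])
E
```

```text
[0.49727558 0.01742159 0.29919632] 0.5391832361237592
mug 0.75 [602. 146.] 558 639 85 209
mug 0.61 [336. 216.] 272 389 174 267
stand_mid 0.65 [335. 169.] 294 383 155 242
jaw 0.75 [240. 202.] 97 280 181 224
grip_l 0.75 [150. 191.] 128 177 180 207
fixed_jaw 0.78 [392. 196.] 381 404 172 227
fixed_jaw 0.66 [335. 168.] 294 382 155 243
fixed_jaw 0.45 [269. 207.] 245 280 181 221
clamp 0.6 [205. 196.] 97 404 151 246
(-0.19, 0.055, 0.012) [[ 96. 159.]]
(-0.19, -0.055, 0.012) [[110. 242.]]
(0.19, 0.055, 0.012) [[399. 152.]]
(0.19, -0.055, 0.012) [[395. 238.]]
(0.11, 0, 0.143) [[341. 220.]]
```

View pics/v3.png

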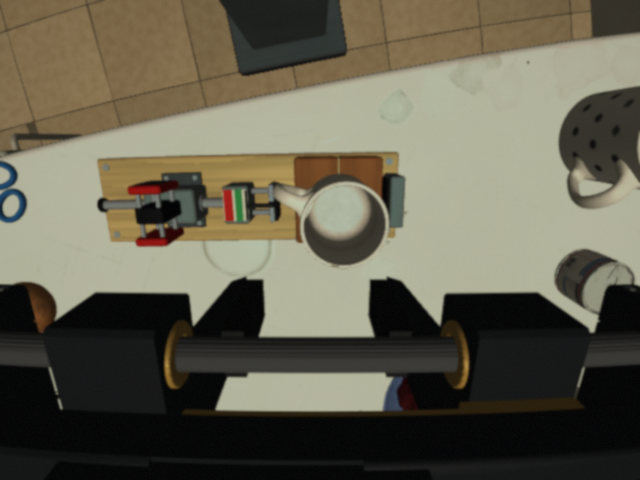

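The wrist view shows the smaller mug on the stand with its rim centred near (345,221). The handle points to (280,193), over the jaw. The grips are at (154,213), the pressure scale at (236,204), the fixed jaw at (397,200), and the right-hand strip is bare. The projected clamp model fits the board within 3 px. I'll now take a still picture to confirm the mug and fit it precisely.

```bash
python3 - <<'E'
from h import *
for _ in range(2): manip.snapshot('wrist')
print(manip.get_obs()['eef_pos'],abs(manip.get_obs()['qvel']).max())
c=cam('wrist');im=snap('wrist','w2')
v=cv2.resize(im[130:280,80:420],(800,353),interpolation=cv2.INTER_CUBIC)
s=800/340
q=[.4818,-.0699,1.4006]
cs,sn=np.cos(q[2]),np.sin(q[2])
W=lambda l:[q[0]+cs*l[0]-sn*l[1],q[1]+sn*l[0]+cs*l[1],l[2]]
def d(P,col):
    for u in proj('wrist',P,c): cv2.circle(v,tuple(int(x) for x in (u-[80,130])*s),2,col,-1)
d([W(l) for l in [(-.19,.055,.012),(-.19,-.055,.012),(.19,.055,.012),(.19,-.055,.012)]],(255,0,255))
d([W(l) for l in [(-.08+a,b,.116) for a in(-.017,.017) for b in (.031,-.031)]],(0,255,255))
d([W(l) for l in [(a,b,.058) for a in(.168,.188) for b in (.02,-.02)]],(0,0,255))
# rim fit
m=[o for o in manip.outline_of('mug','wrist') if o['at'][0]<450][0]['mask'].astype(np.uint8)
m2=cv2.morphologyEx(m,cv2.MORPH_OPEN,cv2.getStructuringElement(cv2.MORPH_ELLIPSE,(31,31)))
cn=max(cv2.findContours(m2,0,1)[0],key=cv2.contourArea)[:,0,:]
P=np.array([atz('wrist',u,.143,c)[:2] for u in cn.astype(float)])
# silhouette upper part is rim: use points on the image-bottom/right side (far side from foot)
f=lambda a:np.hypot(P[:,0]-a[0],P[:,1]-a[1])-a[2]
r=least_squares(f,[.5,.03,.04],loss='soft_l1',f_scale=.001);print('rim',r.x,np.abs(r.fun).max(),len(P))
a=np.linspace(0,6.28,40);d(np.c_[r.x[0]+.04*np.cos(a),r.x[1]+.04*np.sin(a),0*a+.143],(0,255,0))
cv2.imwrite('pics/v4.png',v[:,:,::-1])
K,k,R,t=c;print('cam',-R.T@t)
E
```

```text
[0.4953785  0.02386545 0.29865141] 0.008049353008804097
rim [0.50254757 0.03973972 0.04210741] 0.005356001369705196 264
cam [0.42804575 0.03519275 0.44543959]
```

View pics/v4.png

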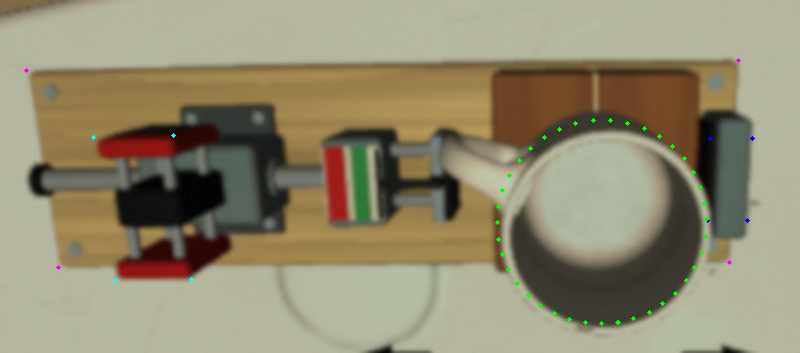

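The green circle sits on the rim of the smaller mug. The true rim is about 2 px further right and down, centred at crop (607,227). This is the mug on the stand, confirmed. I'll grip the wall away from the handle.

Request:
arm_command(
  plan=[
    [-0.3, 3, 1, 0, 0, 0],
    [-0.6, 5.4, 3, 0, 0, 0],
    [-0.6, 5.4, 6, 0, 0, 0],
    [-0.6, 5.4, 9, 0, 0, 0],
    [-0.6, 5.4, 12, 0, 0, 0],
    [-0.6, 5.4, 12.5, 0, 0, 0],
    [-0.6, 5.4, 12.5, 0, 0, 0],
    [-0.6, 5.4, 12.5, 0, 0, 0],
  ],
)

```text
t: 3.85
eef_pos: [0.5119, 0.0747, 0.1747]
ee_rot: [0.281, 3.128, 0.0]
wrist_force: [0.7, 0.5, 1.3]
finger_gap: 0.0481
grasp_force: 0.0
```

```bash
python3 - <<'E'
from h import *
print(manip.get_obs()['eef_pos'],manip.get_obs()['ee_rot'],totool([.5109,.0759,.100]))
im=snap('wrist','w3')
E
```

```text
[0.51189821 0.07468088 0.17470755] [2.81439682e-01 3.12797942e+00 4.31367662e-04] [0.12706881 0.09943671 7.47067446]
```

View pics/w3.png

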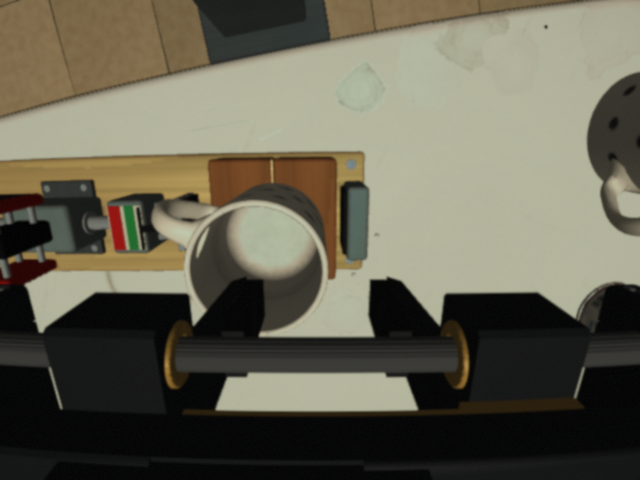

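The fingers straddle the far wall. The rim spans 185–328 by 196–331, with its centre at about (256,264).

```bash
python3 - <<'E'
from h import *
for u in [(256.5,264),(185,264),(328,264),(256.5,196),(256.5,331)]: p=atz('wrist',u,.143);print(p, totool(p))
E
```

```text
[0.50282685 0.04231353 0.143     ] [ 0.37443952 -3.36377889  3.22638722]
[0.49577675 0.0029947  0.143     ] [ 0.36583192 -7.35835641  3.22213231]
[0.50985989 0.08105894 0.143     ] [0.37448305 0.57407387 3.23060164]
[0.466122   0.05077137 0.143     ] [ 4.13695737 -3.18717792  3.21769317]
[0.54352464 0.03275641 0.143     ] [-3.80058586 -3.57722364  3.23601574]
```

Request:
arm_command(
  plan=[
    [0.2, 0.1, 2.5, 0, 0, 0],
    [0.2, 0.1, 5, 0, 0, 0],
    [0.2, 0.1, 7, 0, 0, 0],
    [0.2, 0.1, 7.4, 0, 0, 0],
    [0.2, 0.1, 7.4, 0, 0, 0],
    [0.2, 0.1, 7.4, 0, 0, 0],
  ],
)

```text
t: 4.4
eef_pos: [0.5108, 0.076, 0.1013]
ee_rot: [0.282, 3.127, 0.001]
wrist_force: [1.3, 1.3, 0.1]
finger_gap: 0.0487
grasp_force: 0.0
```

Request:
arm_command(
  plan=[
    [0, 0, 0, 0, 0, 0],
    [0, 0, 0, 0, 0, 0],
    [0, 0, 0, 0, 0, 0],
    [0, 0, 0, 0, 0, 0],
    [0, 0, 0, 0, 0, 0],
    [0, 0, 0, 0, 0, 0],
  ],
  hand=1,
  newtons=35,
)

```text
t: 4.9
eef_pos: [0.5096, 0.076, 0.0998]
ee_rot: [0.281, 3.129, 0.0]
wrist_force: [0.2, 4.1, 1.7]
finger_gap: 0.0104
grasp_force: 2.0
```

Request:
arm_command(
  plan=[
    [0, 0, 0, 0, 0, 0],
    [0, 0, 0, 0, 0, 0],
    [0, 0, -0.3, 0, 0, 0],
    [0, 0, -1, 0, 0, 0],
    [0, 0, -2, 0, 0, 0],
    [0, 0, -3, 0, 0, 0],
    [0, 0, -4, 0, 0, 0],
    [0, 0, -4, 0, 0, 0],
  ],
)

```text
t: 5.57
eef_pos: [0.5108, 0.0761, 0.142]
ee_rot: [0.282, 3.126, 0.002]
wrist_force: [1.2, 0.1, -3.0]
finger_gap: 0.0075
grasp_force: 34.0
```

```bash
python3 - <<'E'
from h import *
o=manip.get_obs();c=cam('wrist');im=snap('wrist','w4')
for m in manip.outline_of('mug','wrist')[:3]:
    ys,xs=np.where(m['mask']);print(m['p'],m['at'],xs.min(),xs.max(),ys.min(),ys.max())
    i=xs.argmin();j=ys.argmax()
    for u in [(xs[i],ys[i]),(xs[j],ys[j])]: print(u,[np.round(atz('wrist',u,z,c)[:2],3) for z in (0,.06,.12)])
C=cam('scene')
for u in [(254,172),(208,160),(229,193)]: print(u,[np.round(atz('scene',u,z,C)[:2],3) for z in (0,.06,.12)])
E
```

```text
0.9 [628.7, 145.4] 613 639 82 229
(np.int64(613), np.int64(132)) [array([0.476, 0.337]), array([0.469, 0.285]), array([0.462, 0.233])]
(np.int64(639), np.int64(229)) [array([0.568, 0.368]), array([0.542, 0.309]), array([0.516, 0.251])]
0.61 [205.9, 262.2] 68 326 199 410
(np.int64(68), np.int64(250)) [array([ 0.493, -0.151]), array([ 0.483, -0.101]), array([ 0.472, -0.052])]
(np.int64(283), np.int64(410)) [array([0.698, 0.007]), array([0.645, 0.023]), array([0.592, 0.04 ])]
0.22 [163.1, 215.5] 115 185 201 257
(np.int64(115), np.int64(246)) [array([ 0.498, -0.105]), array([ 0.486, -0.065]), array([ 0.475, -0.025])]
(np.int64(117), np.int64(257)) [array([ 0.508, -0.107]), array([ 0.495, -0.066]), array([ 0.481, -0.026])]
(254, 172) [array([0.584, 0.405]), array([0.554, 0.333]), array([0.523, 0.26 ])]
(208, 160) [array([0.47, 0.55]), array([0.446, 0.47 ]), array([0.421, 0.39 ])]
(229, 193) [array([0.461, 0.342]), array([0.437, 0.273]), array([0.413, 0.204])]
```

Request:
arm_command(
  plan=[
    [-0.2, 2, 0, 0, 0, 0],
    [-0.5, 4.5, 0, 0, 0, 0],
    [-0.8, 7, 0, 0, 0, 0],
    [-1.1, 9.5, 0, 0, 0, 0],
    [-1.3, 12, 0, 0, 0, 0],
    [-1.5, 14, 0, 0, 0, 0],
    [-1.5, 15, 0, 0, 0, 0],
    [-1.5, 15.5, 0, 0, 0, 0],
  ],
)

```text
t: 6.33
eef_pos: [0.5514, 0.2274, 0.139]
ee_rot: [-0.278, -3.128, -0.0]
wrist_force: [-0.6, -0.4, -3.4]
finger_gap: 0.0074
grasp_force: 34.0
```

Request:
arm_command(
  plan=[
    [0, 0, 1.5, 0, 0, 0],
    [0, 0, 3.5, 0, 0, 0],
    [0, 0, 5.5, 0, 0, 0],
    [0, 0, 7.2, 0, 0, 0],
    [0, 0, 8.2, 0, 0, 0],
    [0, 0, 8.5, 0, 0, 0],
    [0, 0, 8.5, 0, 0, 0],
    [0, 0, 8.5, 0, 0, 0],
  ],
)

```text
t: 7.0
eef_pos: [0.5525, 0.2253, 0.0553]
ee_rot: [0.282, 3.128, 0.0]
wrist_force: [1.0, 0.9, -2.6]
finger_gap: 0.0075
grasp_force: 34.0
```

Request:
arm_command(
  plan=[
    [0, 0, 0.2, 0, 0, 0],
    [0, 0, 0.4, 0, 0, 0],
    [0, 0, 0.6, 0, 0, 0],
    [0, 0, 0.8, 0, 0, 0],
    [0, 0, 0.8, 0, 0, 0],
  ],
)

```text
t: 7.42
eef_pos: [0.5531, 0.227, 0.0479]
ee_rot: [0.28, 3.127, 0.003]
wrist_force: [0.1, 2.5, 5.7]
finger_gap: 0.0078
grasp_force: 34.4
```

Request:
arm_command(
  plan=[
    [0, 0, 0, 0, 0, 0],
    [0, 0, 0, 0, 0, 0],
    [0, 0, 0, 0, 0, 0],
    [0, 0, 0, 0, 0, 0],
    [0, 0, 0, 0, 0, 0],
    [0, 0, 0, 0, 0, 0],
  ],
  hand=-0.1,
)

```text
t: 7.92
eef_pos: [0.5518, 0.2255, 0.0465]
ee_rot: [-0.282, -3.129, 0.0]
wrist_force: [-1.2, -0.3, 0.1]
finger_gap: 0.0454
grasp_force: 0.0
```

```bash
python3 - <<'E'
from h import *
o=manip.get_obs();print(o['finger_gap'],o['wrist_force'],o['eef_pos']);im=snap('wrist','w5')
E
```

```text
0.04542524178365178 [-1.2045859  -0.26408103  0.06533988] [0.55182027 0.22551309 0.04652936]
```

View pics/w5.png

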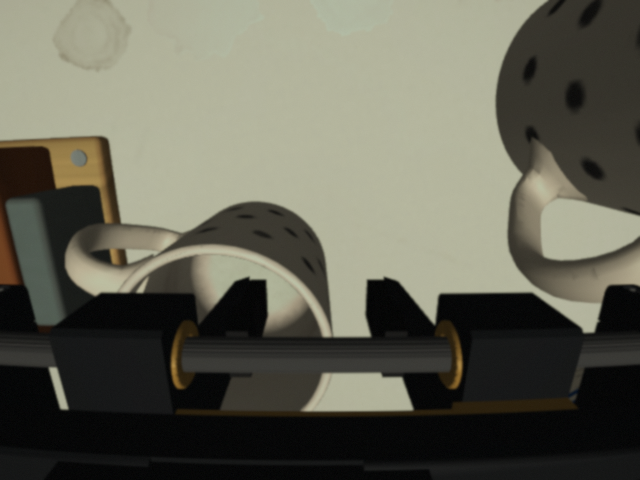

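The mug stands upright on the bare worktop beyond the board and the fingers are clear. Its handle is at (120,255), beside the fixed jaw (60,255). I'm raising the tool and going back to the grips.

Request:
arm_command(
  plan=[
    [0, 0, -2, 0, 0, 0],
    [0, 0, -5, 0, 0, 0],
    [0, 0, -8.5, 0, 0, 0],
    [0, 0, -12, 0, 0, 0],
    [0, -2, -15, 0, 0, 0],
    [0, -5, -16, 0, 0, 7],
    [0, -9, -16, 0, 0, 14],
    [0, -13, -16, 0, 0, 21],
  ],
)

```text
t: 8.63
eef_pos: [0.5289, 0.0972, 0.2078]
ee_rot: [0.853, 3.022, 0.003]
wrist_force: [0.6, -1.1, 0.2]
finger_gap: 0.0482
grasp_force: 0.0
```

```bash
python3 - <<'E'
from h import *
o=manip.get_obs();print(o['joint_pos'],o['t']); Rt=Rn.from_rotvec(o['ee_rot']).as_matrix();print(np.degrees(np.arctan2(Rt[1,1],Rt[0,1])),totool([.468,-.149,.2]))
E
```

```text
[-0.55759169  0.39761967  0.37100104  1.88586925 -0.18281137  0.88819375
  0.92313064] 8.6333
58.4777649211687 [ -7.67997484 -24.17157113   0.73599993]
```

Request:
arm_command(
  plan=[
    [-1, -3, 0, 0, 0, 7],
    [-2, -6, 0, 0, 0, 14],
    [-3, -9.5, 0, 0, 0, 21],
    [-4, -13, 0, 0, 0, 28],
    [-5, -16.5, 0, 0, 0, 35],
    [-6, -20, 0, 0, 0, 42],
    [-7, -22, 0, 0, 0, 49],
    [-7.5, -23, 0, 0, 0, 56],
  ],
  hand=-1,
)

```text
t: 9.3
eef_pos: [0.4722, -0.1415, 0.2071]
ee_rot: [2.18, 2.261, -0.0]
wrist_force: [-0.1, 0.5, 0.3]
finger_gap: 0.0882
grasp_force: 0.0
```

```bash
cat > g.py <<'E'
from h import *
o=manip.get_obs();print(o['joint_pos'],o['t'],o['eef_pos'],o['finger_gap']); Rt=Rn.from_rotvec(o['ee_rot']).as_matrix();print(np.degrees(np.arctan2(Rt[1,1],Rt[0,1])),totool([.468,-.149,.2]))
E
python3 g.py
```

```text
[-0.3449002   0.36562631  0.67269386  2.00647337 -0.29598224  0.8652154
  0.52627135] 9.3 [ 0.47217028 -0.14150079  0.20708791] 0.08823210321215434
2.092397321981066 [-0.73346455 -0.44459623  0.7092553 ]
```

Request:
arm_command(
  plan=[
    [-0.4, -0.3, 0, 0, 0, 6],
    [-0.7, -0.4, 0, 0, 0, 12],
    [-0.7, -0.4, 0, 0, 0, 12],
    [-0.7, -0.4, 0, 0, 0, 12],
    [-0.7, -0.4, 0, 0, 0, 12],
  ],
)

```text
t: 9.72
eef_pos: [0.4698, -0.1445, 0.2066]
ee_rot: [-2.39, -2.039, -0.0]
wrist_force: [0.9, 0.1, -0.3]
finger_gap: 0.0881
grasp_force: 0.0
```

```bash
python3 g.py; python3 - <<'E'
from h import *
c=cam('wrist');im=snap('wrist','w6')
q=[.4818,-.0699,1.4006]
cs,sn=np.cos(q[2]),np.sin(q[2])
W=lambda l:[q[0]+cs*l[0]-sn*l[1],q[1]+sn*l[0]+cs*l[1],l[2]]
v=im.copy()
for l in [(-.08+a,b,.116) for a in(-.017,.017) for b in (.031,-.031)]+[(-.08,0,.116)]+[(-.19,s*.055,.012) for s in(1,-1)]:
    u=proj('wrist',W(l),c)[0]; print(np.round(l,3),np.round(u)); cv2.circle(v,(int(u[0]),int(u[1])),2,(0,255,255),-1)
cv2.imwrite('pics/v6.png',v[:,:,::-1])
E
```

```text
[-0.37349956  0.37506083  0.72031898  2.01111278 -0.32218086  0.86897499
  0.365195  ] 9.7167 [ 0.46979533 -0.14447492  0.20663079] 0.08810791998027097
-9.074294043272042 [-0.47527527 -0.10591035  0.66299758]
[-0.097  0.031  0.116] [271. 269.]
[-0.097 -0.031  0.116] [356. 270.]
[-0.063  0.031  0.116] [270. 224.]
[-0.063 -0.031  0.116] [358. 225.]
[-0.08   0.     0.116] [314. 247.]
[-0.19   0.055  0.012] [264. 315.]
[-0.19  -0.055  0.012] [364. 316.]
```

View pics/v6.png

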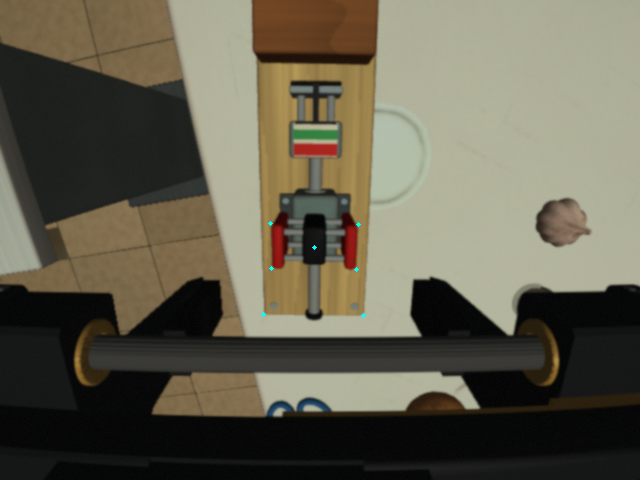

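The grips are free, with outer edges at (271,247) and (357,247), matching the model. The stand's near edge is at row 58, the pad bar at row 90, and the scale on the block is at (315,140). Descending over the grips.

Request:
arm_command(
  plan=[
    [-0.5, -0.1, 2, 0, 0, 0.7],
    [-0.5, -0.1, 4.5, 0, 0, 0.7],
    [-0.5, -0.1, 7, 0, 0, 0.7],
    [-0.5, -0.1, 9.5, 0, 0, 0.7],
    [-0.5, -0.1, 11.5, 0, 0, 0.7],
    [-0.5, -0.1, 12.7, 0, 0, 0.7],
    [-0.5, -0.1, 12.7, 0, 0, 0.7],
    [-0.5, -0.1, 12.7, 0, 0, 0.7],
  ],
  newtons=30,
)

```text
t: 10.43
eef_pos: [0.468, -0.1497, 0.0798]
ee_rot: [-2.405, -2.02, 0.0]
wrist_force: [0.4, -0.5, -0.2]
finger_gap: 0.0879
grasp_force: 0.0
```

Request:
arm_command(
  plan=[
    [0, 0, 0, 0, 0, 0],
    [0, 0, 0, 0, 0, 0],
    [0, 0, 0, 0, 0, 0],
    [0, 0, 0, 0, 0, 0],
    [0, 0, 0, 0, 0, 0],
    [0, 0, 0, 0, 0, 0],
  ],
  hand=-0.3,
)

```text
t: 10.93
eef_pos: [0.4673, -0.1494, 0.0801]
ee_rot: [-2.405, -2.019, 0.0]
wrist_force: [-3.1, 1.4, 6.7]
finger_gap: 0.0575
grasp_force: 10.7
```

```bash
python3 g.py; python3 - <<'E'
from h import *
im=snap('wrist','w7');print(manip.get_obs()['wrist_force'],manip.get_obs()['grasp_force'])
E
```

```text
[-0.21407947  0.58884185  0.55170893  2.08273104 -0.53341631  0.61108757
  0.5357358 ] 10.9333 [ 0.46732358 -0.14943314  0.08010239] 0.057480069090508734
-9.970840330047908 [  0.06335002   0.04755059 -11.98976853]
[-3.63996102  0.66159002  7.62942387] 10.62610569933895
```

View pics/w7.png

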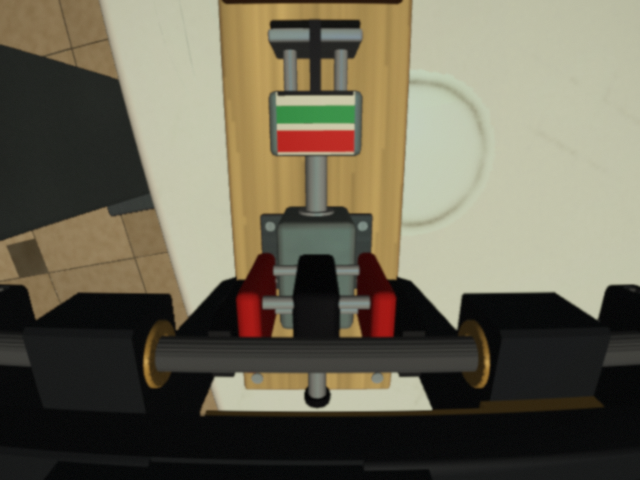

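The grips are lightly pressed. The scale spans rows 95–153 (white, green, red, going down) and the pointer line is at its zero end near row 93. The stand's edge is at row 2.

Request:
arm_command(
  plan=[
    [0, 0, 0, 0, 0, 0],
    [0, 0, 0, 0, 0, 0],
    [0, 0, 0, 0, 0, 0],
    [0, 0, 0, 0, 0, 0],
    [0, 0, 0, 0, 0, 0],
    [0, 0, 0, 0, 0, 0],
    [0, 0, 0, 0, 0, 0],
    [0, 0, 0, 0, 0, 0],
  ],
  hand=0.1,
)

```text
t: 11.65
eef_pos: [0.4673, -0.1495, 0.0801]
ee_rot: [-2.405, -2.019, -0.0]
wrist_force: [-4.0, 1.5, 7.7]
finger_gap: 0.0412
grasp_force: 30.0
```

```bash
cat > t.py <<'E'
from h import *
import sys
im=snap('wrist',sys.argv[1]).astype(int); o=manip.get_obs()
def cls(a):
    r,g,b=a; 
    if max(a)<70: return 'k'
    if r>g*1.6: return 'R'
    if g>r*1.3: return 'G'
    if min(a)>150: return 'w'
    return '.'
# profile between rows, side columns of the scale
print('t',o['t'],'gap',o['finger_gap'],o['grasp_force'],o['wrist_force'])
for cols in [(286,300),(313,319),(332,346)]: print(cols,''.join(cls(np.median(im[r,cols[0]:cols[1]],axis=0)) for r in range(0,200)))
E
python3 t.py w8; python3 - <<'E'
import cv2,numpy as np
im=cv2.imread('pics/w7.png')
print([im[r,286:300].mean(0).astype(int)[::-1].tolist() for r in range(84,160,3)])
E
```

```text
t 11.7 gap 0.04159757100812924 29.981816578656435 [-3.91157327  1.49376303  7.18529349]
(286, 300) kkkkkkkkkkk.............kkkkkkkkk........................................kkkk..wwwwwwwwwGGGGGGGGGGGGGGGGGG.wwwwww.RRRRRRRRRRRRRRRRRRRRR.................................................................
(313, 319) kkkkkkkkkkkkkkkkkkkkkkkkkkkkkkkkkkkkkkkkkkkkkkkkkkkkkkkkkkkkkkkkkkkkkkkkkkkkk..wwwwwwww.GGGGGGGGGGGGGGGGGG.wwwwww.RRRRRRRRRRRRRRRRRRRRR.................................................................
(332, 346) kkkkkkkkkkk.............kkkkkkkkk........................................kkkk..wwwwwwww.GGGGGGGGGGGGGGGGGG.wwwwww.RRRRRRRRRRRRRRRRRRRRR.w...............................................................
[[124, 121, 104], [124, 121, 105], [93, 90, 79], [37, 36, 34], [178, 175, 146], [200, 197, 166], [200, 197, 167], [146, 171, 126], [56, 140, 70], [56, 140, 70], [56, 140, 69], [56, 140, 70], [56, 140, 70], [129, 166, 115], [200, 197, 166], [196, 172, 144], [183, 44, 37], [182, 40, 34], [182, 40, 34], [182, 40, 34], [181, 39, 33], [181, 39, 33], [182, 48, 40], [182, 167, 140], [134, 113, 72], [172, 143, 84]]
```

Request:
arm_command(
  plan=[
    [0, 0, 0, 0, 0, 0],
    [0, 0, 0, 0, 0, 0],
    [0, 0, 0, 0, 0, 0],
    [0, 0, 0, 0, 0, 0],
    [0, 0, 0, 0, 0, 0],
    [0, 0, 0, 0, 0, 0],
    [0, 0, 0, 0, 0, 0],
    [0, 0, 0, 0, 0, 0],
  ],
  hand=-0.6,
)

```text
t: 12.37
eef_pos: [0.4681, -0.1497, 0.0796]
ee_rot: [2.406, 2.02, 0.0]
wrist_force: [0.2, -0.7, 0.6]
finger_gap: 0.07
grasp_force: 0.0
```

```bash
python3 t.py w9; python3 g.py
```

```text
t 12.4167 gap 0.07066451536840289 0.0 [-0.54411866 -0.32876569  0.52669792]
(286, 300) kkkkkkkkkk.............kkkkkkkkkk........................................kkk...wwwwwwww.GGGGGGGGGGGGGGGGGG.wwwww.RRRRRRRRRRRRRRRRRRRRRR.................................................................
(313, 319) kkkkkkkkkkkkkkkkkkkkkkkkkkkkkkkkkkkkkkkkkkkkkkkkkkkkkkkkkkkkkkkkkkkkkkkkkkkk..wwwwwwww..GGGGGGGGGGGGGGGGGG.wwwww.RRRRRRRRRRRRRRRRRRRRRR.................................................................
(332, 346) kkkkkkkkkk.............kkkkkkkkkk.......................................kkkk..wwwwwwww..GGGGGGGGGGGGGGGGGG.wwwww.RRRRRRRRRRRRRRRRRRRRRR.................................................................
[-0.21369983  0.59006647  0.55103282  2.08201361 -0.53406363  0.60916543
  0.53569447] 12.4167 [ 0.46804713 -0.14972185  0.07965569] 0.07066451536840289
-9.981223624305224 [  0.06922918  -0.01372185 -12.03444173]
```

Request:
arm_command(
  plan=[
    [0, 0, 0, 0, 0, 0],
    [0, 0, 0, 0, 0, 0],
    [0, 0, 0, 0, 0, 0],
    [0, 0, 0, 0, 0, 0],
    [0, 0, 0, 0, 0, 0],
    [0, 0, 0, 0, 0, 0],
    [0, 0, 0, 0, 0, 0],
    [0, 0, 0, 0, 0, 0],
  ],
  hand=0.1,
)

```text
t: 13.08
eef_pos: [0.4674, -0.1496, 0.0796]
ee_rot: [-2.406, -2.019, 0.001]
wrist_force: [-4.6, 0.1, 3.4]
finger_gap: 0.0412
grasp_force: 30.0
```

```bash
python3 t.py w10
```

```text
t 13.1333 gap 0.04152744418316308 29.97752197086811 [-4.38757318  0.72982458  3.69133419]
(286, 300) .....kkkkkkkkkk......................................kkkk..wwwwwwwww.GGGGGGGGGGGGGGGGGG.wwwwww.RRRRRRRRRRRRRRRRRRRRRR....kkkk...........................................................................
(313, 319) kkkkkkkkkkkkkkkkkkkkkkkkkkkkkkkkkkkkkkkkkkkkkkkkkkkkkkkkk..wwwwwwwww.GGGGGGGGGGGGGGGGGG.wwwwww.RRRRRRRRRRRRRRRRRRRRRR....kkk............................................................................
(332, 346) ....kkkkkkkkkkk......................................kkkk..wwwwwwwww.GGGGGGGGGGGGGGGGGG.wwwwww.RRRRRRRRRRRRRRRRRRRRRR....kkkk...........................................................................
```

Request:
arm_command(
  plan=[
    [0, 0, 0, 0, 0, 0],
    [0, 0, 0, 0, 0, 0],
    [0, 0, 0, 0, 0, 0],
    [0, 0, 0, 0, 0, 0],
    [0, 0, 0, 0, 0, 0],
    [0, 0, 0, 0, 0, 0],
    [0, 0, 0, 0, 0, 0],
    [0, 0, 0, 0, 0, 0],
  ],
  hand=-0.6,
)

```text
t: 13.8
eef_pos: [0.4683, -0.1498, 0.0798]
ee_rot: [2.406, 2.019, 0.001]
wrist_force: [0.2, 0.2, -0.1]
finger_gap: 0.0705
grasp_force: 0.0
```

Request:
arm_command(
  plan=[
    [0, 0, 0, 0, 0, 0],
    [0, 0, 0, 0, 0, 0],
    [0, 0, 0, 0, 0, 0],
    [0, 0, 0, 0, 0, 0],
    [0, 0, 0, 0, 0, 0],
    [0, 0, 0, 0, 0, 0],
    [0, 0, 0, 0, 0, 0],
    [0, 0, 0, 0, 0, 0],
  ],
  hand=0.1,
)

```text
t: 14.47
eef_pos: [0.4673, -0.1496, 0.0796]
ee_rot: [-2.406, -2.019, 0.001]
wrist_force: [-4.3, 0.7, 5.2]
finger_gap: 0.0416
grasp_force: 30.0
```

```bash
python3 t.py w11
```

```text
t 14.5167 gap 0.04130913833762716 29.97832561377436 [-3.92067169  0.55841628  4.87987903]
(286, 300) kk....................................kkkk..wwwww.GGGGGGGGGGGGGGGGGGG.wwwww.RRRRRRRRRRRRRRRRRRRRRRR.....kkkkkkk.........................................................................................
(313, 319) kkkkkkkkkkkkkkkkkkkkkkkkkkkkkkkkkkkkkkkkkk..wwwww.GGGGGGGGGGGGGGGGGG.wwwwww.RRRRRRRRRRRRRRRRRRRRRRR.w...kkk.............................................................................................
(332, 346) k..................................w..kkkk..wwwww.GGGGGGGGGGGGGGGGGG.wwwwww.RRRRRRRRRRRRRRRRRRRRRRR....kkkkkkkk.........................................................................................
```

Request:
arm_command(
  plan=[
    [0, 0, 0, 0, 0, 0],
    [0, 0, 0, 0, 0, 0],
    [0, 0, 0, 0, 0, 0],
    [0, 0, 0, 0, 0, 0],
    [0, 0, 0, 0, 0, 0],
    [0, 0, 0, 0, 0, 0],
    [0, 0, 0, 0, 0, 0],
    [0, 0, 0, 0, 0, 0],
  ],
  hand=-0.6,
)

```text
t: 15.18
eef_pos: [0.4683, -0.1498, 0.0797]
ee_rot: [2.406, 2.019, 0.001]
wrist_force: [-1.6, -0.4, 0.3]
finger_gap: 0.0709
grasp_force: 0.0
```

Request:
arm_command(
  plan=[
    [0, 0, 0, 0, 0, 0],
    [0, 0, 0, 0, 0, 0],
    [0, 0, 0, 0, 0, 0],
    [0, 0, 0, 0, 0, 0],
    [0, 0, 0, 0, 0, 0],
    [0, 0, 0, 0, 0, 0],
    [0, 0, 0, 0, 0, 0],
    [0, 0, 0, 0, 0, 0],
  ],
  hand=0.1,
)

```text
t: 15.85
eef_pos: [0.4673, -0.1496, 0.0796]
ee_rot: [-2.406, -2.019, 0.001]
wrist_force: [-4.4, 1.1, 3.9]
finger_gap: 0.0416
grasp_force: 30.0
```

```bash
python3 t.py w12
```

```text
t 15.9 gap 0.04141955236489693 29.976558974012733 [-4.23200556  1.26462254  4.31231292]
(286, 300) .................wwwwwwwwwwwww..kkkkGGGGGGGGGGGGGG.wwwwww.RRRRRRRRRRRRRRRRRRRRRRR.....kkkkkkkkkkk.......................................................................................................
(313, 319) kkkkkkkkkkkkkkkkkkkkkkkkkkkkkkkkkkkkGGGGGGGGGGGGGG.wwwww..RRRRRRRRRRRRRRRRRRRRRRR.w...kkkkk.............................................................................................................
(332, 346) ................wwwwwwwwwwwww..kkkkkGGGGGGGGGGGGGG.wwwww.RRRRRRRRRRRRRRRRRRRRRRRR.w..kkkkkkkkkkkk.......................................................................................................
```

The pointer is in the green at about 7 mm. I'll add a small partial stroke to bring it towards the middle and get a firmer hold on the fixed jaw.

Request:
arm_command(
  plan=[
    [0, 0, 0, 0, 0, 0],
    [0, 0, 0, 0, 0, 0],
    [0, 0, 0, 0, 0, 0],
    [0, 0, 0, 0, 0, 0],
    [0, 0, 0, 0, 0, 0],
    [0, 0, 0, 0, 0, 0],
    [0, 0, 0, 0, 0, 0],
    [0, 0, 0, 0, 0, 0],
  ],
  hand=-0.6,
)

```text
t: 16.57
eef_pos: [0.4683, -0.1498, 0.0797]
ee_rot: [2.406, 2.019, 0.001]
wrist_force: [-0.1, -0.4, 0.0]
finger_gap: 0.0704
grasp_force: 0.0
```

Request:
arm_command(
  plan=[
    [0, 0, 0, 0, 0, 0],
    [0, 0, 0, 0, 0, 0],
    [0, 0, 0, 0, 0, 0],
    [0, 0, 0, 0, 0, 0],
    [0, 0, 0, 0, 0, 0],
    [0, 0, 0, 0, 0, 0],
    [0, 0, 0, 0, 0, 0],
    [0, 0, 0, 0, 0, 0],
  ],
  hand=-0.22,
)

```text
t: 17.23
eef_pos: [0.4673, -0.1496, 0.0796]
ee_rot: [-2.406, -2.019, 0.001]
wrist_force: [-3.6, 0.4, 4.2]
finger_gap: 0.0542
grasp_force: 13.0
```

```bash
python3 t.py w13
```

```text
t 17.2833 gap 0.05367428125367684 13.048175706644543 [-4.39083582  1.2159461   4.44219734]
(286, 300) ............wwwwwwwwwwwww.GGGGGkkkkkGGGGGGGGG.wwwww..RRRRRRRRRRRRRRRRRRRRRRR.....kkkkkkkkkkkk...........................................................................................................
(313, 319) kkkkkkkkkkkkkkkkkkkkkkkkkkkkkkkkkkkkGGGGGGGGG.wwwww..RRRRRRRRRRRRRRRRRRRRRRR.....kkkkkk.................................................................................................................
(332, 346) ...........wwwwwwwwwwwww..GGGGGkkkkkGGGGGGGGG.wwwww.RRRRRRRRRRRRRRRRRRRRRRRR....kkkkkkkkkkkkk...........................................................................................................
```

The pointer is now mid-green at rows 31–35 of 26–45. It stayed put while the block advanced, so the stand is against the fixed jaw. The grips are pressed in about 4 mm. One check of the mug, then I hand in.

```bash
python3 - <<'E'
from h import *
im=snap('side','s9')
cv2.imwrite('pics/v9.png',cv2.resize(im[120:345,170:470],(800,600),interpolation=cv2.INTER_CUBIC)[:,:,::-1])
E
```

```text
(no output)
```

View pics/v9.png

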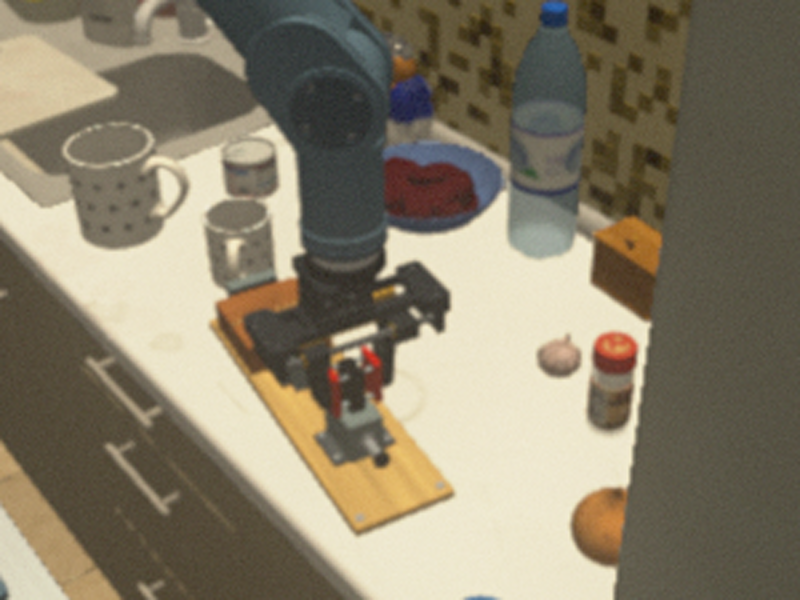

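The mug stands upright at (238,245) beyond the fixed jaw, the stand is against that jaw, and the bystanders in view are undisturbed.

```bash
python3 -c "
from rig import manip
print(manip.hand_in())"
```

```text
the job is handed in; nothing more can be done
None
```

I handed the job in at about 17 s with the smaller mug upright on the bare worktop, the stand held between both jaws, the pointer mid-green at roughly 8–9 mm, and the grips still squeezed; the hand-in returned no verdict.

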